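# Close the cover of a board carrier under its lip

## Robot

A 6-joint arm with a two-finger parallel gripper is mounted at the origin on a cart in front of the work surface, level with it; the furniture and walls round the work are solid. World frame = base frame: x ahead of the robot, y to its left, z up, the work surface at z = 0. Lengths are in mm, angles in rad, forces in N, time in s.
With the tool pointing down it reaches from about 400 to 925 mm from the base axis. Payload 12.5 kg.
Tool frame: the origin (TCP) lies midway between the tips of the shut fingers; the grasp point (between the pads) lies 19 mm behind it (env.tcp_to_grasp is the distance from the TCP to the grasp point, in mm); z points along the fingers, y is the line along which they close (so a half turn about z gives the same grasp; the last joint's range is limited). The gripper opens to 95 mm and grips with 3 to 60 N. Pads are 20 mm wide; open, the fingers measure 119 mm over their backs; the gripper's body (75 mm by 180 mm) begins 59 mm behind the grasp point.
Start: joints at [1.089, 0.491, 1.559, -0, 1.092, -0.106], TCP at [229.37, 581.409, 214.661] pointing down, gripper open.
Joint ranges: [-3.1, 3.1], [-0.84, 2.19], [0.05, 2.79], [-1.13, 4.28], [0.06, 2.93], [-2.69, 2.69]. Speed limits (rad/s): [2.22, 2.22, 2.79, 3.14, 3.14, 3.14].

## Interface

Orientations are given as [roll, pitch, yaw] about the fixed x, y, z axes, in that order (R = Rz(yaw) Ry(pitch) Rx(roll)).
In Python, from cell import env gives the robot as it stands. The module is installed in compiled form; this text tells all that it offers.
- The arm moves only by the tool step_arm, never from a script. Its argument "plan" is a list that holds one entry, the list of rows, each a list of 5 numbers: the shift along the tool's x, y, z in mm, then the turn about the tool's z in degrees, then the opening, from -1 (shut) to 1 (fully open). A call has 1 to 8 rows; each row is the pose to reach, as a shift and turn from the pose commanded when the call began, along the tool's axes at that moment; what a row does not reach only later rows make up. A row lasts 1/12 s, in which the tool goes at most 41.7 mm and 7.16 degrees, less where a joint would pass 70% of its speed; a pose out of reach is approached as far as the arm can. A call with a gripper value outside its range is refused whole. The fingers move at their own pace and stop on an object; the grip force is fixed at half the most. Time passes only in rows, so rows that repeat a pose let the fingers close. It gives the time, the measured TCP pose, the force, the opening and the grip force at its end, in the units of the state.
- env.state(): the state, without advancing time (a new reading comes with each control period).
- env.read_camera(name): name is "side" or "top" or "wrist"; returns the picture (480x640x3 uint8, blue, green, red); there is no depth.
- env.get_calibration(name): a dict with "K" (3x3 intrinsics, pixels), "extrinsics" (4x4, takes a point from world to camera coordinates). Camera axes: x right, y up, looking along -z (the intrinsics and any distortion apply to the point x, -y, -z); pixel columns grow to the right and rows downward; lengths in mm; the calibration is good to about 2 mm. A picture is of the moment at which its call begins: read the wrist's pose just before it. get_calibration takes no time and is no camera call; for the wrist camera it gives the pose at the moment of the call.
- env.job_done(): hands the job in; it is judged then, once.
The state is a dict: "t": time; "joints": joint angles; "qvel": joint speeds; "tau": joint torques, N m; "eef_pos": TCP position; "tcp_rot": TCP orientation; "ft_force": force on the tool from outside, world axes, zero at the start; "moment": the same for the moment, N m; "opening": opening from 0.0 (shut) to 1.0 (fully open); "grip_force": force on a finger pad.
Only numpy, scipy, OpenCV 4.12 (cv2) and the standard library are available. Lean on these libraries where they do the work, as an engineer would, in place of code of your own. Each camera call takes 0.05 s, during which the arm holds its last target. There are 200 camera calls.

## Task

Close the board carrier: fold its standing blue cover down flat over the circuit board, and while it is held down push it towards the red lip until its yellow tongue is tucked fully beneath the lip, so that it stays shut when you let go. Only push and press with the fingertips: do not pinch the cover, do not lift the board out, and leave the bottle, the heat sink and the loupe where they are.

Things in the scene. Friction and masses are not known exactly. Their poses are not given: they have to be found in the camera images.
- carrier: Board carrier fixed to the bench: black base 150 x 112 x 12 mm, origin at the centre of its underside; +x is the hinge end, -x the lip end, y runs along the hinge, z up. At y = +-52.5 mm two aluminium ears 6 mm thick (x 36 to 74 mm, up to z 40 mm) bear the hinge rod. Low rails in the middle hold the circuit board.
- lip: Red retaining lip at the carrier's -x end, fixed to the carrier, with the carrier's origin and axes. It overhangs towards the hinge: 56 mm wide in y, x from -50 (its free edge) to -75 mm, underside at z 35.5 mm, top at z 43.5 mm, on a post at x -66 to -75 mm.
- lip_edge (a point): Middle of the lower free edge of the lip (carrier x -50 mm, y 0, z 35.5 mm); carrier's axes.
- cover (a joint): Hinge angle of the cover (rad) about the carrier's y axis: 0 = flat over the board (hard stop), 1.57 = upright, 1.75 = open stop. A spring (0.1 N m per rad about 1.6 rad, friction 0.03 N m) lifts it again to about 1.25 rad if let go untucked; holding it flat needs about 0.2 N m.
- carriage (a joint): Sliding of the hinge rod and cover in the ears' slots (m): 0 = back, 0.018 = fully forward under the lip (hard stop), along the carrier's -x. Needs about 6 N and stays where it is left. Below 0.008 the folded tongue clears the lip's edge; from 0.009 on it would land on top of the lip. At 0.018 the tongue lies 9 mm under the lip.
- cover_outer: Outer side of the cover: blue plate 96 mm wide in y, 3 mm thick, 4 to 90 mm from the hinge, then a yellow tongue 40 mm wide out to 105 mm. Origin on the hinge axis; -x points to the tongue, z out of the outer face (surface at z 1.5 mm), which is on top when the cover is flat. A white wedge 60 mm wide sits on it, with a wall at the hinge side (see cover_step).
- cover_inner: Inner side of the cover that faces the board: black rubber panel 66 x 84 x 2 mm under the blue plate. Same origin and axes as the outer side.
- cover_hinge (a point): On the hinge axis, middle of its length (31.5 mm above the bench; carrier x 64 mm when the carriage is at 0).
- cover_step (a point): Foot of the wedge's wall on the cover's outer face, 62 mm from the hinge, middle of its width. The wall is 8 mm high and faces the hinge; the wedge's ramp falls off to 86 mm. With the cover flat, a fingertip on the plate between hinge and wall can push the cover forward by this wall.
- cover_tip (a point): Middle of the front edge of the yellow tongue, 105 mm from the hinge, at mid thickness.
- board: Small green circuit board 26 x 43 x 10 mm lying loose between the rails of the carrier, origin at the centre of its underside.
- flux_bottle: Small amber dropper bottle with a black tip, 31 mm across and 81 mm tall, standing beside the carrier, origin under its centre.
- heat_sink: Finned aluminium heat sink 36 x 44 x 19 mm beside the carrier, origin under its centre.
- loupe: Black eye loupe 37 mm across and 41 mm tall beside the carrier, origin under its centre.

How it is judged:
By the outcome, as a careful person would: the job done as asked, in the order asked, and still so for the second after the job is handed in, with the robot touching nothing.
It also fails if it takes over 35 s, if anything falls off the work surface, if the arm or the gripper's body presses on something with over 40 N, if the wrist force passes 120 N, or if a joint passes its speed limit or range.

## Working session

There is one attempt and no reset: what is moved stays moved. The work goes in short steps, Python scripts to look and compute and a tool call to move; the robot and the scene stay as the last step left them, time stands still between calls to the robot, and variables do not carry over. Pictures are saved under pics/ and viewed, at most 10 in all, crops included, and the job is handed in when it is done.

Besides the shell and the picture viewer there is one more tool, called after ">>>" as name([rows], argument=value, ...), one row to a line, values as JSON. step_arm: Moves the arm, as the interface text tells. Its arguments: {"type":"object","properties":{"plan":{"type":"array"}},"required":["plan"]}

```bash
mkdir -p pics; python3 - <<'E'
from cell import env
import cv2,numpy as np
np.set_printoptions(precision=2,suppress=True)
for n in("top","side"):
    im=env.read_camera(n);cv2.imwrite(f"pics/{n}1.png",im)
    c=env.get_calibration(n);print(n,c["K"],c["extrinsics"],[k for k in c])
s=env.state();print(s)
E
```

```text
top [[526.85   0.   314.06]
 [  0.   526.85 240.78]
 [  0.     0.     1.  ]] [[  -0.02   -1.     -0.01   -9.92]
 [   0.98   -0.02    0.2  -566.29]
 [  -0.2    -0.01    0.98 -790.36]
 [   0.      0.      0.      1.  ]] ['K', 'extrinsics']
side [[491.64   0.   316.79]
 [  0.   491.64 229.22]
 [  0.     0.     1.  ]] [[   0.91   -0.42   -0.01 -504.74]
 [   0.18    0.36    0.91 -131.54]
 [  -0.38   -0.83    0.41 -679.16]
 [   0.      0.      0.      1.  ]] ['K', 'extrinsics']
{'t': 0.1, 'joints': array([ 1.09,  0.49,  1.56, -0.  ,  1.09, -0.11]), 'qvel': array([ 0., -0., -0., -0., -0.,  0.]), 'tau': array([  0.  , -61.36, -25.86,   0.07,   0.05,  -0.  ]), 'eef_pos': array([229.28, 581.19, 214.11]), 'tcp_rot': array([-3.14, -0.  ,  2.77]), 'ft_force': array([ 0.47, -0.14,  0.57]), 'moment': array([-0.  , -0.02, -0.04]), 'grip_force': 0.0, 'opening': 1.0039095566770384}
```

View pics/top1.png

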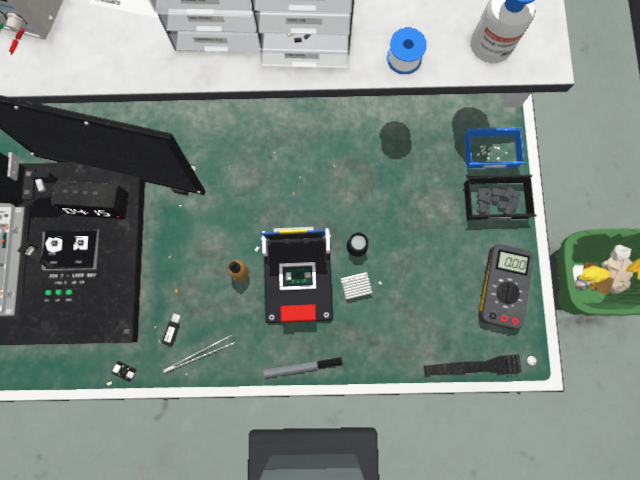

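View pics/side1.png

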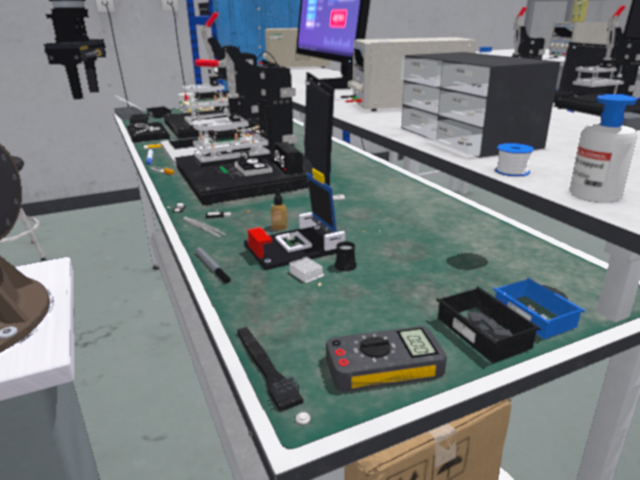

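The top view shows the red lip at (298,312), the white ears at (266,243) and (327,243), and the cover standing at row ~232, so the carrier's +x points away from the robot. In the side view the cover stands at (322,205) with the lip at (260,243). The tall black panel is well to the left, so I'll keep clear of it.

```bash
cat > h.py <<'E'
from cell import env
import cv2,numpy as np
np.set_printoptions(precision=1,suppress=True)
def ray(n,uv):
    c=env.get_calibration(n);E=np.array(c["extrinsics"]);K=np.array(c["K"])
    R,t=E[:3,:3],E[:3,3];p=np.linalg.inv(K)@[uv[0],uv[1],1]
    return -R.T@t, R.T@(p*[1,-1,-1])
def onz(n,uv,z):
    o,d=ray(n,uv);return o+d*(z-o[2])/d[2]
def proj(n,p):
    c=env.get_calibration(n);E=np.array(c["extrinsics"]);q=(E[:3,:3]@p+E[:3,3])*[1,-1,-1]
    q=np.array(c["K"])@q;return q[:2]/q[2]
E
python3 - <<'E'
from h import *
im=cv2.imread("pics/top1.png");hsv=cv2.cvtColor(im,cv2.COLOR_BGR2HSV)
def blobs(m,x0=220,x1=390,y0=210,y1=340):
    k=np.zeros_like(m);k[y0:y1,x0:x1]=m[y0:y1,x0:x1]
    return [c for c in cv2.findContours(k,0,2)[0] if cv2.contourArea(c)>15]
red=cv2.inRange(hsv,(0,150,100),(8,255,255))|cv2.inRange(hsv,(172,150,100),(180,255,255))
print("cam",ray("top",(0,0))[0],"red")
for c in blobs(red):
    b=cv2.boxPoints(cv2.minAreaRect(c));print(cv2.contourArea(c));print(np.array([onz("top",p,43.5) for p in b]))
print("yellow")
for c in blobs(cv2.inRange(hsv,(18,120,120),(35,255,255)),y1=250): 
    b=cv2.boxPoints(cv2.minAreaRect(c));print(b);print(np.array([onz("top",p,136) for p in b]))
print("white ears")
for c in blobs(cv2.inRange(hsv,(0,0,150),(180,70,255)),255,340,225,262):
    x,y,w,h=cv2.boundingRect(c);print(x,y,w,h,onz("top",(x+w/2,y+h/2),40))
print("base black")
for c in blobs(cv2.inRange(hsv,(0,0,0),(180,255,60)),255,340,262,335):
    b=cv2.boxPoints(cv2.minAreaRect(c));print(cv2.contourArea(c),np.array([onz("top",p,12) for p in b]))
cv2.imwrite("pics/c1.png",cv2.resize(im[215:335,220:390],None,fx=4.5,fy=4.5,interpolation=2))
E
```

```text
cam [399.6 -28.1 886. ] red
540.0
[[465.   35.9  43.5]
 [466.4 -20.6  43.5]
 [440.5 -21.3  43.5]
 [439.   34.9  43.5]]
yellow
[[279. 230.]
 [305. 230.]
 [305. 232.]
 [279. 232.]]
[[567.1  28.9 136. ]
 [566.3  -9.  136. ]
 [563.3  -9.  136. ]
 [564.1  28.9 136. ]]
white ears
261 235 5 20 [563.9  61.8  40. ]
325 228 6 24 [570. -44.  40.]
273 227 41 6 [588.   12.4  40. ]
base black
234.0 [[532.8  32.   12. ]
 [531.8 -15.   12. ]
 [499.9 -14.4  12. ]
 [500.8  32.2  12. ]]
2128.0 [[540.3  63.9  12. ]
 [540.3 -48.6  12. ]
 [438.4 -48.1  12. ]
 [438.2  61.8  12. ]]
```

View pics/c1.png

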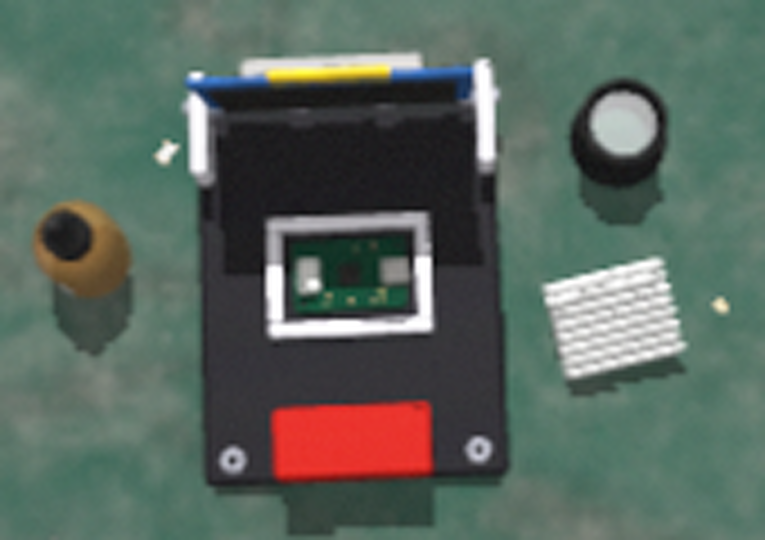

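>>> step_arm([
  [[0,0,-40,0,-1],[-442,-440,-40,-22.6,-1],[-442,-440,-40,-22.6,-1],[-442,-440,-40,-22.6,-1],[-442,-440,-40,-22.6,-1],[-442,-440,-40,-22.6,-1],[-442,-440,-40,-22.6,-1],[-442,-440,-40,-22.6,-1]],
])

```text
t: 0.77
eef_pos: [345.6, 313.9, 254.5]
tcp_rot: [-3.142, -0.0, -3.123]
ft_force: [-0.0, -0.4, -0.2]
opening: 0.5
grip_force: 0.0
```

>>> step_arm([
  [[-140,-302,0,0,-1],[-140,-302,0,0,-1],[-140,-302,0,0,-1],[-140,-302,0,0,-1],[-140,-302,0,0,-1],[-140,-302,0,0,-1],[-140,-302,0,0,-1],[-140,-302,0,0,-1]],
])

```text
t: 1.43
eef_pos: [491.5, 14.2, 254.6]
tcp_rot: [3.141, -0.0, -3.123]
ft_force: [0.8, 0.7, 0.6]
opening: 0.009
grip_force: 0.0
```

>>> step_arm([
  [[-65,-3,0,0,-1],[-131,-5,0,0,-1],[-131,-5,0,0,-1],[-131,-5,0,0,-1],[-131,-5,0,0,-1],[-131,-5,60,0,-1],[-131,-5,110,0,-1],[-131,-5,110,0,-1]],
])

```text
t: 2.1
eef_pos: [619.6, 14.2, 141.8]
tcp_rot: [3.141, -0.003, -3.123]
ft_force: [0.5, -1.0, -0.3]
opening: 0.006
grip_force: 0.0
```

```bash
python3 - <<'E'
from h import *
print(env.state()["eef_pos"])
for n in("side","top"):
    im=env.read_camera(n)
    u,v=proj(n,[570,10,70]).astype(int);a=60;c=im[v-a:v+a,u-80:u+80]
    cv2.imwrite(f"pics/{n}2.png",cv2.resize(c,None,fx=4.5,fy=4.5,interpolation=2))
cv2.imwrite("pics/w2.png",np.vstack([cv2.resize(cv2.imread("pics/side2.png"),(400,300)),cv2.resize(cv2.imread("pics/top2.png"),(400,300))]))
E
```

```text
[619.6  14.2 141.8]
```

View pics/w2.png

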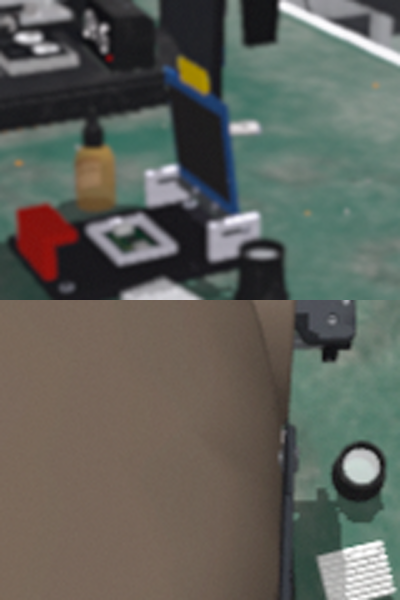

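Side crop: the cover stands between the ears, tip at (193,75), leaning slightly towards the lip. The shut fingers are behind it at (260,20). Next I'll descend behind it and begin to push.

>>> step_arm([
  [[0,0,30,0,-1],[0,0,58,0,-1],[0,-1,58,0,-1],[15,-1,60,0,-1],[25,-1,62,0,-1],[35,-1,64,0,-1],[45,-1,67,0,-1],[55,-1,70,0,-1]],
])

```text
t: 2.87
eef_pos: [567.9, 11.8, 77.9]
tcp_rot: [-3.141, 0.004, -3.123]
ft_force: [1.2, -0.4, 0.1]
opening: 0.005
grip_force: 0.7
```

>>> step_arm([
  [[5,0,3,0,-1],[10,0,7,0,-1],[14,0,11,0,-1],[17,0,16,0,-1],[20,0,22,0,-1],[22,0,27,0,-1],[23,0,33,0,-1],[23,0,33,0,-1]],
])

```text
t: 3.53
eef_pos: [543.5, 11.5, 40.3]
tcp_rot: [3.141, -0.002, -3.123]
ft_force: [-1.1, -0.2, 1.6]
opening: 0.004
grip_force: 1.0
```

```bash
python3 - <<'E'
from h import *
print(env.state()["eef_pos"],env.state()["ft_force"])
im=env.read_camera("side");u,v=proj("side",[530,10,50]).astype(int)
a=cv2.resize(im[v-60:v+60,u-80:u+80],(640,480),interpolation=2)
cv2.imwrite("pics/s3.png",a)
E
```

```text
[543.5  11.5  40.3] [-1.1 -0.2  1.6]
```

View pics/s3.png

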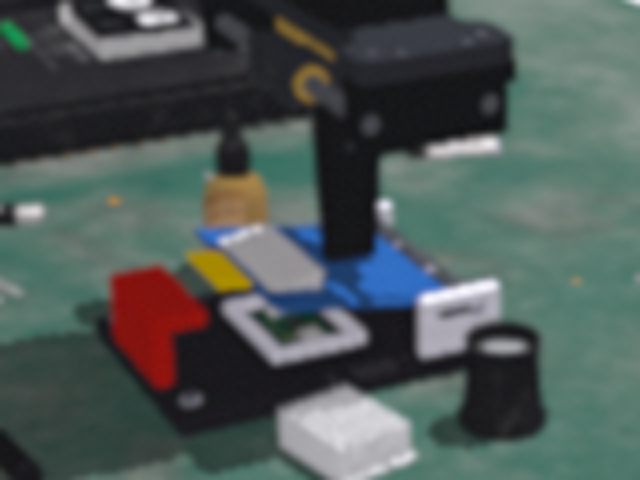

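The cover is nearly flat (tongue at (220,270), behind the lip), and the fingertip is on the plate behind the white wedge. Next I'll press it flat.

>>> step_arm([
  [[0,0,2,0,-1],[0,0,4,0,-1],[0,0,6,0,-1],[0,0,7,0,-1],[0,0,8,0,-1],[0,0,8,0,-1]],
])

```text
t: 4.08
eef_pos: [544.0, 11.5, 33.4]
tcp_rot: [3.141, -0.0, -3.123]
ft_force: [-1.8, -0.8, 3.4]
opening: 0.007
grip_force: 1.4
```

>>> step_arm([
  [[0,0,0.5,0,-1],[0,0,1,0,-1],[0,0,1.5,0,-1],[0,0,1.5,0,-1],[0,0,1.5,0,-1]],
])

```text
t: 4.5
eef_pos: [544.3, 11.5, 32.9]
tcp_rot: [3.142, 0.001, -3.123]
ft_force: [-5.0, 0.1, 13.8]
opening: 0.003
grip_force: 6.6
```

>>> step_arm([
  [[3,0,0,0,-1],[6,0,0,0,-1],[9,0,0,0,-1],[12,0,0,0,-1],[15,0,0,0,-1],[18,0,0,0,-1],[18,0,0,0,-1]],
])

```text
t: 5.08
eef_pos: [528.1, 11.0, 33.0]
tcp_rot: [-3.141, 0.005, -3.123]
ft_force: [1.9, -0.1, 6.3]
opening: 0.005
grip_force: 3.2
```

```bash
python3 - <<'E'
from h import *
print(env.state()["eef_pos"],env.state()["ft_force"])
im=env.read_camera("side");u,v=proj("side",[510,10,40]).astype(int)
a=cv2.resize(im[v-45:v+45,u-60:u+60],(640,480),interpolation=2)
cv2.imwrite("pics/s4.png",a)
E
```

```text
[528.1  11.   33. ] [ 1.9 -0.1  6.3]
```

View pics/s4.png

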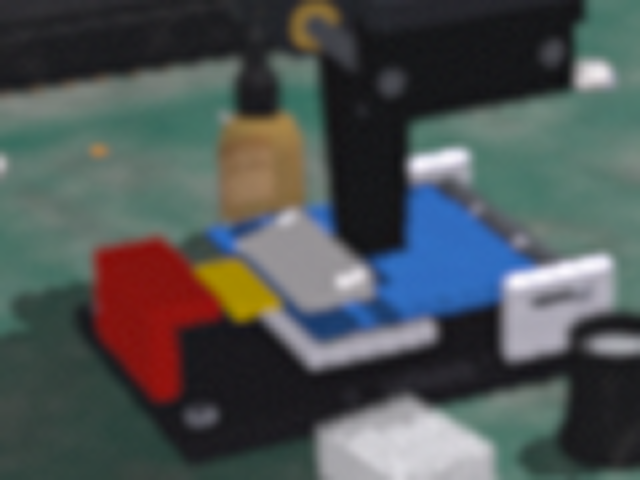

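The cover lies flat, with its tongue at (235,290) just short of and below the red lip edge at (215,310). The finger is at the wedge wall. Next I'll push forward.

>>> step_arm([
  [[2,0,0.5,0,-1],[4,0,0.8,0,-1],[6,0,0.8,0,-1],[8,0,0.8,0,-1],[10,0,0.8,0,-1],[12,0,0.8,0,-1],[14,0,0.8,0,-1],[14,0,0.8,0,-1]],
])

```text
t: 5.8
eef_pos: [515.2, 10.6, 32.7]
tcp_rot: [-3.141, 0.008, -3.123]
ft_force: [5.5, -0.1, 10.6]
opening: 0.005
grip_force: 5.5
```

>>> step_arm([
  [[1.5,0,0,0,-1],[3,0,0,0,-1],[4.5,0,0,0,-1],[6,0,0,0,-1],[7.5,0,0,0,-1],[7.5,0,0,0,-1]],
])

```text
t: 6.3
eef_pos: [509.8, 10.3, 32.9]
tcp_rot: [-3.14, 0.012, -3.123]
ft_force: [13.2, 2.8, 6.0]
opening: 0.007
grip_force: 8.4
```

>>> step_arm([
  [[1,0,0.3,0,-1],[2,0,0.5,0,-1],[3,0,0.5,0,-1],[3,0,0.5,0,-1],[3,0,0.5,0,-1]],
])

```text
t: 6.72
eef_pos: [509.6, 10.2, 32.9]
tcp_rot: [-3.14, 0.018, -3.124]
ft_force: [22.0, 3.4, 5.1]
opening: 0.007
grip_force: 12.0
```

Hard stop reached: 22 N with no further travel, at the predicted position. I'll relieve the push and then lift.

>>> step_arm([
  [[-3,0,-0.5,0,-1],[-6,0,-2,0,-1],[-8,0,-6,0,-1],[-9,0,-20,0,-1],[-9,0,-50,0,-1],[-9,0,-90,0,-1],[-9,0,-130,0,-1],[-9,0,-130,0,-1]],
])

```text
t: 7.38
eef_pos: [512.9, 10.7, 167.2]
tcp_rot: [-3.141, 0.009, -3.123]
ft_force: [0.1, 0.2, 0.2]
opening: 0.003
grip_force: 0.0
```

```bash
python3 - <<'E'
from h import *
print(env.state()["eef_pos"],env.state()["ft_force"])
im=env.read_camera("side");u,v=proj("side",[510,10,40]).astype(int)
a=cv2.resize(im[v-45:v+45,u-60:u+60],(640,480),interpolation=2)
cv2.imwrite("pics/s5.png",a)
E
```

```text
[512.9  10.7 167.2] [0.1 0.2 0.2]
```

View pics/s5.png

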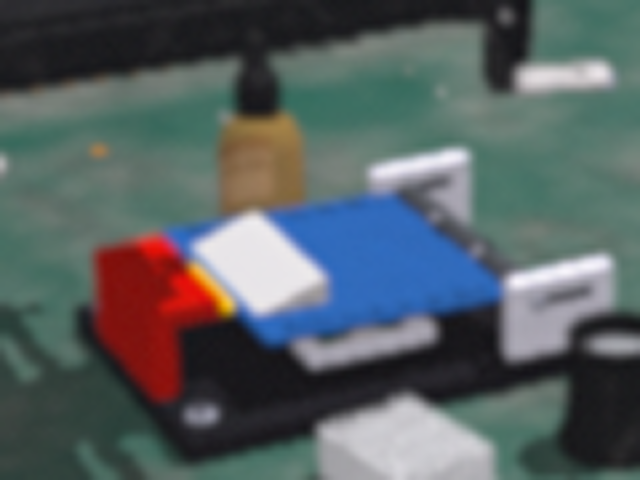

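The cover is flat and stays shut with the gripper clear. Only a narrow yellow strip of the tongue shows at (215,290) beside the lip, about 6 of its 15 mm, as expected at full travel. The bottle, heat sink and loupe haven't moved.

```bash
python3 -c "
from cell import env
print(env.job_done())"
```

```text
the job is handed in; nothing more can be done
None
```

The cover is folded flat and pushed to its hard stop with the tongue tucked under the red lip; it stayed shut after I let go, and the job is handed in.

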